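# Ready the camera rig: axle nut and lens caps

## Task

Get this camera rig ready for use. Lift the metal dust cover off the pan axle, tighten the castle nut beneath it clockwise until it is snug, then turn it only a little further, to the first slot after that which lines up with the cotter hole, and leave it there ready for its pin. Take the caps off all lenses that have one, and leave the dust cover and all the caps lying in the foam-lined tray, each flat on the foam with its open rim down; leave the tape roll, screwdriver and remote control alone.

Things in the scene. Friction and masses are not known exactly. Their poses are not given: they have to be found in the camera images.
- hub: pan axle unit, fixed: 150 mm square steel base plate 6 mm thick with a black round housing 120 mm across on it, flat housing top 50 mm above the origin. Origin at the centre of its underside, z up. A steel axle 31 mm across stands in the middle, its end 100 mm above the origin. The cotter hole runs through the axle along the unit's x axis (a dark line across the axle's end shows its direction)
- nut_top (a point): centre of the castle nut's top, on the axle, 91 mm above the hub's origin. Steel hexagon nut, 50 mm across flats, 38 mm tall (53 to 91 mm above the hub's origin), with six slots in its top, 11 mm wide and 14 mm deep, one in the middle of each flat, 60 degrees apart
- nut (a joint): angle (rad) of the castle nut, growing clockwise seen from above. At 0 and every multiple of 1.047 a slot and a flat face the hub's +x: slots in line with the cotter hole. Starts loose at -1.9 to -1.2; resistance 0.35 N m of friction plus a spring washer's 0.07 N m per rad above -1; it stays where it is left. Snug from 1.6 on; the first line-up after that is 2.094. Never turn it beyond 2.45
- nut_mark (a point): top of the one slot of the nut that has a white paint dash on either shoulder, 21 mm from the nut's axis. It turns with the nut and points straight at the aluminium rib (rib) when the nut stands at 2.094; when it is still 28 degrees short of the rib the nut has just come snug. From its loose start the nut makes a little over half a turn
- rib (a point): small aluminium rib, 16 x 6 mm, on the housing top, 48 mm from the axle on the hub's +x side, in line with the cotter hole
- cover: dust cover of the axle: plain aluminium cap, 72 mm across, open below, body 62 mm tall, with an upright grip tab on top 40 mm long (along the cover's x), 14 mm thick and 26 mm tall, 100 to 210 g. Origin at the centre of its open rim, z up through the tab. At the start it stands loosely over the nut with its rim on the housing top; lift it by 55 mm to clear the axle
- cap0: lens cap 0: black plastic cap, 62 mm across, open below, its body 30 mm tall (25 mm deep inside), with an upright grip tab on top 40 mm long (along the cap's x), 14 mm thick and 26 mm tall, 70 g. Origin at the centre of its open rim, z up through the tab. At the start it sits loosely on the lens of cam0, rim 25 mm below the lens top. Absent (None) in some starts: that lens is already bare
- cap1: lens cap 1: black plastic cap, 62 mm across, open below, its body 30 mm tall (25 mm deep inside), with an upright grip tab on top 40 mm long (along the cap's x), 14 mm thick and 26 mm tall, 70 g. Origin at the centre of its open rim, z up through the tab. At the start it sits loosely on the lens of cam1, rim 25 mm below the lens top. Absent (None) in some starts: that lens is already bare
- cap2: lens cap 2: black plastic cap, 62 mm across, open below, its body 30 mm tall (25 mm deep inside), with an upright grip tab on top 40 mm long (along the cap's x), 14 mm thick and 26 mm tall, 70 g. Origin at the centre of its open rim, z up through the tab. At the start it sits loosely on the lens of cam2, rim 25 mm below the lens top. Absent (None) in some starts: that lens is already bare
- cap3: lens cap 3: black plastic cap, 62 mm across, open below, its body 30 mm tall (25 mm deep inside), with an upright grip tab on top 40 mm long (along the cap's x), 14 mm thick and 26 mm tall, 70 g. Origin at the centre of its open rim, z up through the tab. At the start it sits loosely on the lens of cam3, rim 25 mm below the lens top. Absent (None) in some starts: that lens is already bare
- cap4: lens cap 4: black plastic cap, 62 mm across, open below, its body 30 mm tall (25 mm deep inside), with an upright grip tab on top 40 mm long (along the cap's x), 14 mm thick and 26 mm tall, 70 g. Origin at the centre of its open rim, z up through the tab. At the start it sits loosely on the lens of cam4, rim 25 mm below the lens top. Absent (None) in some starts: that lens is already bare
- cam0: camera 0, fixed, looking straight up: round foot 68 mm across, aluminium box body 50 mm square, black lens barrel 44 mm across whose top is 100 mm above the origin. Origin at the centre of the underside
- cam1: camera 1, fixed, looking straight up: round foot 68 mm across, aluminium box body 50 mm square, black lens barrel 44 mm across whose top is 100 mm above the origin. Origin at the centre of the underside
- cam2: camera 2, fixed, looking straight up: round foot 68 mm across, grey box body 50 mm square, black lens barrel 44 mm across whose top is 80 mm above the origin. Origin at the centre of the underside
- cam3: camera 3, fixed, looking straight up: round foot 68 mm across, grey box body 50 mm square, black lens barrel 44 mm across whose top is 80 mm above the origin. Origin at the centre of the underside
- cam4: camera 4, fixed, looking straight up: round foot 68 mm across, grey box body 50 mm square, black lens barrel 44 mm across whose top is 80 mm above the origin. Origin at the centre of the underside
- tray: open aluminium tray lined with grey foam, fixed: 290 mm (its x) by 200 mm (its y) outside, walls 5 mm thick and 45 mm tall, foam surface 10 mm above the origin. Origin at the centre of the underside. Room for six caps side by side in three columns 90 mm apart along x and two rows 94 mm apart along y
- screwdriver: screwdriver lying on the table, to be left alone; origin on its underside
- remote: black remote control 170 x 48 x 20 mm lying on the table, to be left alone; origin at the centre of its underside
- tape_roll: roll of paper tape 100 mm across, 45 mm tall, standing flat on the table, to be left alone; origin at the centre of its underside

How it is judged:
On the way, in this order (a step that is already met when the one before it is completed fails the run):
1. the dust cover is lifted off and away from the pan axle (horizontal distance between cover and hub above 0.08 m), for 0.2 s.
2. the castle nut is turned clockwise until it is snug (value of joint nut above 1.6 rad).
3. a slot of the nut stands in line with the cotter hole (value of joint nut between 1.9744 and 2.2144 rad), for 0.3 s.
At the end, for the whole second after the job is handed in: The nut stands at its first line-up after snug (2.094 rad) within 0.12 rad; the cover and every cap present lie inside the tray, right way up within 0.2 rad, rim on the foam, at rest (all of step 3 and x of cover in the frame of tray between -0.115 and 0.115 m and y of cover in the frame of tray between -0.072 and 0.072 m and z of cover in the frame of tray between 0 and 0.02 m and angle between each of cover, cap0, cap1, cap2, cap3, cap4's own z axis and vertical below 0.2 rad and linear speed of each of cover, cap0, cap1, cap2, cap3, cap4 below 0.03 m/s and x of cap0 in the frame of tray between -0.115 and 0.115 m and y of cap0 in the frame of tray between -0.072 and 0.072 m and z of cap0 in the frame of tray between 0 and 0.02 m and x of cap1 in the frame of tray between -0.115 and 0.115 m and y of cap1 in the frame of tray between -0.072 and 0.072 m and z of cap1 in the frame of tray between 0 and 0.02 m and x of cap2 in the frame of tray between -0.115 and 0.115 m and y of cap2 in the frame of tray between -0.072 and 0.072 m and z of cap2 in the frame of tray between 0 and 0.02 m and x of cap3 in the frame of tray between -0.115 and 0.115 m and y of cap3 in the frame of tray between -0.072 and 0.072 m and z of cap3 in the frame of tray between 0 and 0.02 m and x of cap4 in the frame of tray between -0.115 and 0.115 m and y of cap4 in the frame of tray between -0.072 and 0.072 m and z of cap4 in the frame of tray between 0 and 0.02 m); the robot touches nothing.
It fails at once if the nut is overtightened past 2.45 rad (value of joint nut above 2.45 rad).
It fails at once if the screwdriver is moved by more than 30 mm (distance of screwdriver from where it was at the start of the episode above 0.03 m).
It fails at once if the remote is moved by more than 30 mm (distance of remote from where it was at the start of the episode above 0.03 m).
It fails at once if the tape roll is moved by more than 30 mm (distance of tape_roll from where it was at the start of the episode above 0.03 m).
Of cap0, cap1, cap2, cap3, cap4 only 3 to 5 are there at a start; the rules pass over those that are not, and their reading is None.
At some moment in a run one of cap0, cap1, cap2, cap3, cap4 may be knocked a few centimetres aside while the robot is not near it.
Once in a run the grip may slacken for a moment while it holds something.
It also fails if it takes over 210 s, if anything falls off the work surface, if the arm or the gripper's body presses on something with over 40 N, if the wrist force passes 120 N, or if a joint passes its speed limit or range.

## Robot

A 6-joint arm with a two-finger parallel gripper is mounted at the origin on the work surface. World frame = base frame: x ahead of the robot, y to its left, z up, the work surface at z = 0. Lengths are in m, angles in rad, forces in N, time in s.
With the tool pointing down it reaches from about 0.375 to 0.9 m from the base axis. Payload 3.1 kg.
Tool frame: the origin (TCP) lies at the very end of the fingers, on their centre line; the grasp point (between the pads) lies 19 mm behind it; x points along the fingers, y is the direction in which the jaws open and shut, and the axes are right-handed (so a half turn about x gives the same grasp; the last joint's range is limited). The gripper opens to 85 mm and grips with 20 to 120 N. Pads are 22 mm wide; open, the fingers measure 114 mm over their backs; the gripper's body (76 mm by 85 mm) begins 54 mm behind the grasp point. The pads swing forward as they close: fully open they stand 13 mm farther back than shut.
Start: joints at [-1.397, 0.527, 1.433, -0, 1.181, -0.178], TCP at [0.216, -0.586, 0.231] pointing down, gripper open.
Joint ranges: [-3.08, 3.08], [-0.75, 2.2], [0.22, 2.44], [-1.43, 4.57], [0, 2.65], [-2.85, 2.85]. Speed limits (rad/s): [2.79, 2.79, 3.14, 3.14, 3.14, 3.14].

## Interface

Orientations are given as a unit quaternion [x, y, z, w].
In Python, from station import sense, snapshot, camera_model, sign_off gives the robot as it stands.
- The arm moves only by the tool step_arm, never from a script. Its argument "increments" is one flat list of numbers, 5 for each row, row after row: the shift along the tool's x, y, z in units of 60 mm (1.0 is 60 mm), then the turn about the tool's x in units of 5 degrees (1.0 is 5 degrees), then the closure, from 0 (fully open) to 1 (shut). A call has exactly 5 rows; each row is the pose to reach, as a shift and turn from the pose measured when the call began, along the tool's axes at that moment; what a row does not reach only later rows make up. A row lasts 1/8 s, in which the tool goes at most 62.5 mm and 10.7 degrees, less where a joint would pass 70% of its speed; a pose out of reach is approached as far as the arm can. A call with a gripper value outside its range is refused whole. The fingers move at their own pace and stop on an object; "grip_force" is the grip in N (left out, the last holds). Time passes only in rows, so rows that repeat a pose let the fingers close, or fill a call up. It gives the time, the measured TCP pose, the force and the opening at its end, in the units of the state.
- sense(): the state, without advancing time (a new reading comes with each control period).
- snapshot(name): name is "side" or "top"; returns the picture (420x560x3 uint8, blue, green, red); there is no depth.
- camera_model(name): a dict with "vertical_fov" (degrees; the focal length in pixels is half the picture's height over the tangent of half this angle, whatever the lens; pixels are square), "cx", "cy" (the principal point, pixels), "R" (3x3) and "t" (3): a world point X has camera coordinates R X + t. Camera axes: x right, y down, z forward; pixel columns grow to the right and rows downward; lengths in m; the calibration is good to about 2 mm. A picture is of the moment at which its call begins. camera_model takes no time and is no camera call.
- sign_off(): hands the job in, once; it reports no verdict.
The state is a dict: "t": time; "q": joint angles; "qd": joint speeds; "tau": joint torques, N m; "tcp_pos": TCP position; "tool_rot": TCP orientation; "force": force on the tool from outside, world axes, zero at the start; "ft_torque": the same for the moment, N m; "finger_gap": opening from 0.0 (shut) to 1.0 (fully open).
Only numpy, scipy, OpenCV 4.12 (cv2) and the standard library are available. Lean on these libraries where they do the work, as an engineer would, in place of code of your own. Each camera call takes 0.05 s, during which the arm holds its last target. There are 200 camera calls.

## Working session

There is one attempt and no reset: what is moved stays moved. The work goes in short steps, Python scripts to look and compute and a tool call to move; the robot and the scene stay as the last step left them, time stands still between calls to the robot, and variables do not carry over. Pictures are saved under pics/ and viewed, about 12 in all and at most 16, crops included, and the job is handed in when it is done.

Besides the shell and the picture viewer there is one more tool, called after "Call:" as name(argument=value, ...), one argument or row to a line, values as JSON. step_arm: Moves the arm, as the interface text tells. Its arguments: {"type":"object","properties":{"increments":{"type":"array","items":{"type":"number"}},"grip_force":{"type":"number"}},"required":["increments"]}

```bash
ls; mkdir -p pics; python3 - <<'E'
from station import *
import cv2
for n in("top","side"):
    cv2.imwrite(f"pics/{n}0.png",snapshot(n)); m=camera_model(n); print(n,m)
s=sense();print(s)
E
```

```text
pics
top {'vertical_fov': 43.16135763615495, 'cx': 287.5658888786677, 'cy': 214.57417597144573, 'R': array([[-0.01885111, -0.99973754,  0.0130186 ],
       [-0.99915345,  0.01836071, -0.03681389],
       [ 0.0365652 , -0.01370156, -0.99923734]]), 't': array([-0.02682987,  0.58713022,  1.29047053])}
side {'vertical_fov': 42.27297613114662, 'cx': 284.8398846254693, 'cy': 207.24533797515974, 'R': array([[-0.95513678, -0.29602303,  0.00917039],
       [-0.22132528,  0.69286029, -0.68626506],
       [ 0.19679646, -0.65750664, -0.72729373]]), 't': array([0.55259895, 0.22000133, 1.46269208])}
{'t': 0.1, 'q': array([-1.39648826e+00,  5.28374920e-01,  1.43373940e+00,  8.66156566e-07,
        1.18139589e+00, -1.78500842e-01]), 'qd': array([ 4.47853913e-05, -2.63220468e-03, -3.41651964e-03,  4.03828310e-04,
        8.45440010e-04, -1.67643985e-04]), 'tau': array([-3.44896571e-04, -4.43304563e+01, -1.78586948e+01, -2.93777084e-04,
        3.93979790e-03,  4.56061812e-06]), 'tcp_pos': array([ 0.21587708, -0.58587053,  0.23044147]), 'tool_rot': array([ 0.69613462,  0.12476864, -0.69613122,  0.12341273]), 'force': array([-0.22522885, -0.09453716, -1.25282707]), 'ft_torque': array([ 0.00518876,  0.01944605, -0.00934453]), 'finger_gap': 1.0025478735443094}
```

View pics/top0.png

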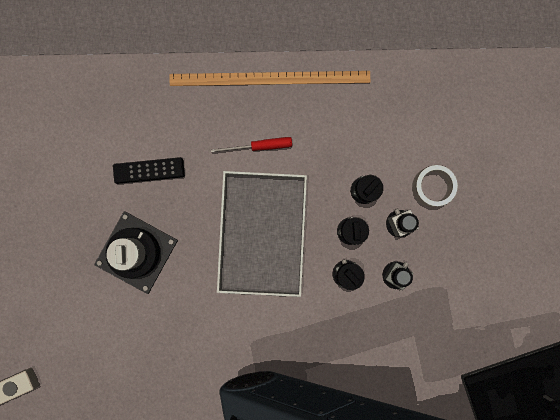

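View pics/side0.png

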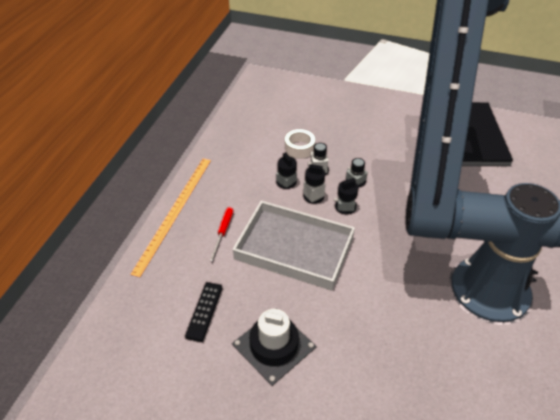

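The top view shows the dust cover on the hub at about (122,254). Capped lenses are at (367,188), (352,231) and (349,275), bare lenses at (403,222) and (400,276), and the tray at (262,234). The side view agrees: cover tab (274,318), cap tops (287,160), (315,172) and (347,187). That gives three caps. Next I'll enlarge crops to pick pixels.

```bash
cat > h.py <<'E'
import numpy as np, cv2
from station import *
def P(n):
    m=camera_model(n); f=210/np.tan(np.radians(m["vertical_fov"]/2))
    K=np.array([[f,0,m["cx"]],[0,f,m["cy"]],[0,0,1]])
    return K@np.c_[m["R"],m["t"]]
def proj(n,X):
    x=P(n)@np.r_[X,1]; return x[:2]/x[2]
def tri(a,b):  # top px, side px -> X and top reprojection error
    X=cv2.triangulatePoints(P("top"),P("side"),np.float64(a).reshape(2,1),np.float64(b).reshape(2,1))[:,0]
    X=X[:3]/X[3]; return X, proj("top",X)-a, proj("side",X)-b
def onz(n,px,z):
    M=P(n); A=M[:,[0,1]]; H=np.c_[A,M[:,2]*z+M[:,3]]
    v=np.linalg.solve(H,[*px,1]); return np.r_[v[:2]/v[2],z]
def crop(img,x,y,w,h,s):
    c=cv2.resize(img[y:y+h,x:x+w],None,fx=s,fy=s,interpolation=cv2.INTER_CUBIC)
    for i in range(0,w,10):
        cv2.line(c,(i*s,0),(i*s,5),(0,255,255),1)
        if i%20==0: cv2.putText(c,str(x+i),(i*s,15),0,.35,(0,255,255),1)
    for j in range(0,h,10):
        cv2.line(c,(0,j*s),(5,j*s),(0,255,255),1)
        if j%20==0: cv2.putText(c,str(y+j),(6,j*s+4),0,.35,(0,255,255),1)
    return c
E
python3 - <<'E'
from h import *
t=cv2.imread("pics/top0.png");s=cv2.imread("pics/side0.png")
a=np.vstack([crop(t,325,165,100,70,4),crop(t,325,235,100,70,4)])
b=np.vstack([crop(s,270,135,100,80,4),crop(s,235,295,100,60,4)])
b=np.vstack([crop(s,270,140,100,75,4),crop(s,225,300,100,65,4)])
cv2.imwrite("pics/c1.png",np.hstack([a,b]))
cv2.imwrite("pics/c2.png",np.hstack([crop(t,90,205,100,100,4),crop(t,212,165,100,100,4)]))
E
```

```text
(no output)
```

View pics/c1.png

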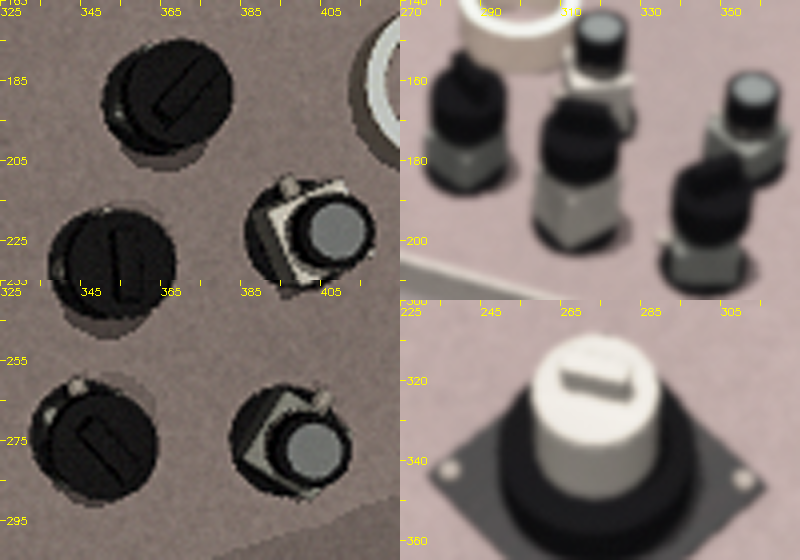

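View pics/c2.png

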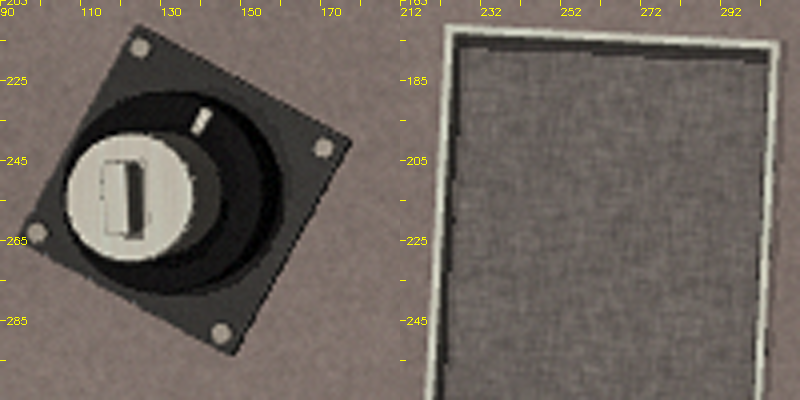

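Crops: cover disc centre at top (122,254), tab centre at (118.6,254) with its long axis along the image columns. The rib is at (140,235) and the plate bolts at (124.6,216.4), (170.4,241.6), (144.9,287.9) and (98.9,262.6). Cap discs are at about (369.4,188), (354,231) and (349.5,275). Now I'll compute positions and test the candidate heights against the side view.

```bash
python3 - <<'E'
from h import *
np.set_printoptions(precision=4,suppress=True)
C=lambda u,v,x0,y0:np.array([x0+(u+.5)/4-.5,y0+(v+.5)/4-.5])
def circ(n,X,r,k):  # extreme px of a horizontal circle
    p=np.array([proj(n,X+r*np.array([np.cos(a),np.sin(a),0])) for a in np.linspace(0,6.28,90)])
    return p[:,0].min(),p[:,0].max(),p[:,1].min(),p[:,1].max()
# cover
print("cover disc",*tri(C(130,197,90,205),C(195,91,225,300)))
print("cover at z.112",onz("top",C(130,197,90,205),.112),"tab@.138",onz("top",C(116,198,90,205),.138))
b=[onz("top",C(u,v,90,205),.009) for u,v in((140,47),(323,148),(221,333),(37,232))]
hub=np.mean(b,0);print("hub",hub,"side",[np.linalg.norm(b[i]-b[i-1]) for i in range(4)])
rib=onz("top",C(201,121,90,205),.054);d=rib-hub;print("rib",rib,np.hypot(*d[:2]),"yaw",np.degrees(np.arctan2(d[1],d[0])))
for i,j in((0,1),(1,2),(3,2),(0,3)):
    e=b[i]-b[j];print("edge yaw mod90",np.degrees(np.arctan2(e[1],e[0]))%90)
# tray
t=[onz("top",p,.045) for p in((222.8,171),(306.6,174.9),(301,296),(218.5,292.5))]
print("tray",np.mean(t,0),[np.linalg.norm(t[i]-t[i-1]) for i in range(4)])
e=(t[0]+t[1]-t[2]-t[3]);print("tray x yaw",np.degrees(np.arctan2(e[1],e[0])))
# bare lenses
print("bareU",*tri(C(333,231,325,165),C(200,27,270,140)));print("bareL",*tri(C(311,451-280,325,235),C(354,89,270,140)))
# caps: disc centre top px, side rim extents
for n,c,sd,ends in(("A",C(179,93,325,165),(469,135),((158,115),(208,68))),("B",C(121,263,325,165),(580,183),((118,300),(118,227))),("C",C(103,445-280,325,235),(711,240),((118,488-280),(80,423-280)))):
    m=C(sd[0]-400,sd[1],270,140)
    print(n,"measured side x,ymax",m)
    for z in(.105,.085):
        X=onz("top",c,z);q=circ("side",X-[0,0,.03],.031,0);print("  z",z,X,"pred x",(q[0]+q[1])/2,"ymax",q[3])
        y0=335 if 0 else 0
    xs=[onz("top",C(u,v,325,165 if n!="C" else 235),.11) for u,v in ends];e=xs[1]-xs[0];print("  tab mid(z.11)",np.mean(xs,0),"yaw",np.degrees(np.arctan2(e[1],e[0])))
from scipy.spatial.transform import Rotation as R
M=R.from_quat(sense()["tool_rot"]).as_matrix();print(M)
E
```

```text
cover disc [0.5021 0.3375 0.1104] [-0.0934 -0.3362] [0.3224 0.023 ]
cover at z.112 [0.5014 0.3368 0.112 ] tab@.138 [0.5018 0.3367 0.138 ]
hub [0.5019 0.3368 0.009 ] side [np.float64(0.1282807280472231), np.float64(0.12790284025106438), np.float64(0.1279091600593207), np.float64(0.12794745730420803)]
rib [0.5435 0.312  0.054 ] 0.04838100769101026 yaw -30.84819517482016
edge yaw mod90 60.08672171386096
edge yaw mod90 60.44309608080365
edge yaw mod90 60.25323496240837
edge yaw mod90 60.42237686934783
tray [0.5417 0.0238 0.045 ] [np.float64(0.28921866353292813), np.float64(0.20063784060593742), np.float64(0.2888933929171418), np.float64(0.1958146829260772)]
tray x yaw -3.3174583560900723
bareU [ 0.561  -0.3104  0.1041] [-0.0817 -0.3025] [0.2181 0.0041]
bareL [ 0.434  -0.2993  0.0834] [-0.0241 -0.0921] [ 0.068  -0.0026]
A measured side x,ymax [286.875 173.375]
  z 0.105 [ 0.6406 -0.2244  0.105 ] pred x 287.35939058266246 ymax 172.51411927642565
  z 0.085 [ 0.6423 -0.2278  0.085 ] pred x 287.0813550900924 ymax 176.43131447490438
  tab mid(z.11) [ 0.641  -0.2258  0.11  ] yaw -47.95855552749935
B measured side x,ymax [314.625 185.375]
  z 0.105 [ 0.5443 -0.1889  0.105 ] pred x 314.44009029989724 ymax 187.00571901798926
  z 0.085 [ 0.5444 -0.1917  0.085 ] pred x 314.33081163534297 ymax 191.11824200976523
  tab mid(z.11) [ 0.544  -0.1865  0.11  ] yaw -1.3451496648922614
C measured side x,ymax [347.375 199.625]
  z 0.105 [ 0.4414 -0.1763  0.105 ] pred x 346.85723227720047 ymax 197.4209554950642
  z 0.085 [ 0.4398 -0.1789  0.085 ] pred x 346.9605620562269 ymax 201.67547537361688
  tab mid(z.11) [ 0.4359 -0.1732  0.11  ] yaw 29.16563470290914
[[-0.0003  0.3455 -0.9384]
 [ 0.0019 -0.9384 -0.3455]
 [-1.     -0.0019 -0.0003]]
```

Everything agrees: hub (0.502, 0.337), +x yaw −30°, cover top 0.110 against 0.112 expected, tray (0.542, 0.024). Moving towards the hub.

Call:
step_arm(
  increments=[-0.1,-0.8,-0.6,0,0,-0.2,-1.6,-1.2,0,0,-0.3,-2.4,-1.8,0,0,-0.3,-3.2,-2.4,0,0,-0.3,-4.0,-3.0,0,0],
)

```text
t: 0.72
tcp_pos: [0.3021, -0.2965, 0.2489]
tool_rot: [0.696, 0.125, -0.696, 0.123]
force: [1.4, 0.4, 0.3]
finger_gap: 1.002
```

Call:
step_arm(
  increments=[0,-0.8,-0.6,0,0,0,-1.6,-1.2,0,0,0,-2.4,-1.8,0,0,0,-3.2,-2.4,0,0,0,-4.0,-3.0,0,0],
)

```text
t: 1.35
tcp_pos: [0.3885, -0.0073, 0.2496]
tool_rot: [0.696, 0.124, -0.696, 0.123]
force: [2.2, -1.0, -0.5]
finger_gap: 0.996
```

Call:
step_arm(
  increments=[0,-0.8,-0.6,0,0,0,-1.6,-1.2,0,0,0,-2.4,-1.8,0,0,0,-3.2,-2.4,0,0,0,-4.0,-3.0,0,0],
)

```text
t: 1.98
tcp_pos: [0.4749, 0.282, 0.2499]
tool_rot: [0.696, 0.124, -0.696, 0.123]
force: [1.7, -1.1, 0.3]
finger_gap: 1.0
```

```bash
cat >> h.py <<'E'
from scipy.spatial.transform import Rotation as Ro
def plan(x,y,z,yaw=None):
    """units from the pose now to a world target; yaw = wanted yaw (deg) of tool y, mod 180"""
    s=sense(); M=Ro.from_quat(s["tool_rot"]).as_matrix(); d=M.T@(np.array([x,y,z])-s["tcp_pos"])/.06
    now=np.degrees(np.arctan2(M[1,1],M[0,1])); T=0
    if yaw is not None: T=-((yaw-now+90)%180-90)/5
    print("t %.1f tcp %s yawY %.1f q6 %.2f gap %.2f F %s"%(s["t"],s["tcp_pos"].round(4),now,s["q"][5],s["finger_gap"],s["force"].round(1)))
    print("  -> units",d.round(2),"norm %.1f"%np.linalg.norm(d),"turn",round(T,2)); return d,T
E
python3 -c "
from h import *
plan(.502,.337,.16,-91);plan(.502,.337,.115,-91)"
```

```text
t 2.0 tcp [0.4749 0.282  0.2499] yawY -69.8 q6 1.55 gap 1.00 F [ 1.7 -1.1  0.3]
  -> units [ 1.5  -0.7  -0.74] norm 1.8 turn 4.24
t 2.0 tcp [0.4749 0.282  0.2499] yawY -69.8 q6 1.55 gap 1.00 F [ 1.7 -1.1  0.3]
  -> units [ 2.25 -0.7  -0.74] norm 2.5 turn 4.24
```

Call:
step_arm(
  increments=[0.4,-0.7,-0.74,2.1,0.3,0.8,-0.7,-0.74,4.24,0.3,1.5,-0.7,-0.74,4.24,0.3,1.5,-0.7,-0.74,4.24,0.3,1.5,-0.7,-0.74,4.24,0.3],
  grip_force=60,
)

```text
t: 2.6
tcp_pos: [0.5027, 0.337, 0.1608]
tool_rot: [0.708, -0.006, -0.707, -0.007]
force: [0.6, -0.4, 0.4]
finger_gap: 0.7
```

```bash
python3 -c "
from h import *
plan(.502,.337,.116,-91)
cv2.imwrite('pics/s1.png',np.hstack([crop(snapshot('side'),220,250,100,130,4),crop(snapshot('top'),80,200,100,130,4)]))"
```

```text
t 2.6 tcp [0.5027 0.337  0.1608] yawY -91.0 q6 1.99 gap 0.70 F [ 0.6 -0.4  0.4]
  -> units [0.75 0.   0.01] norm 0.7 turn -0.01
```

View pics/s1.png

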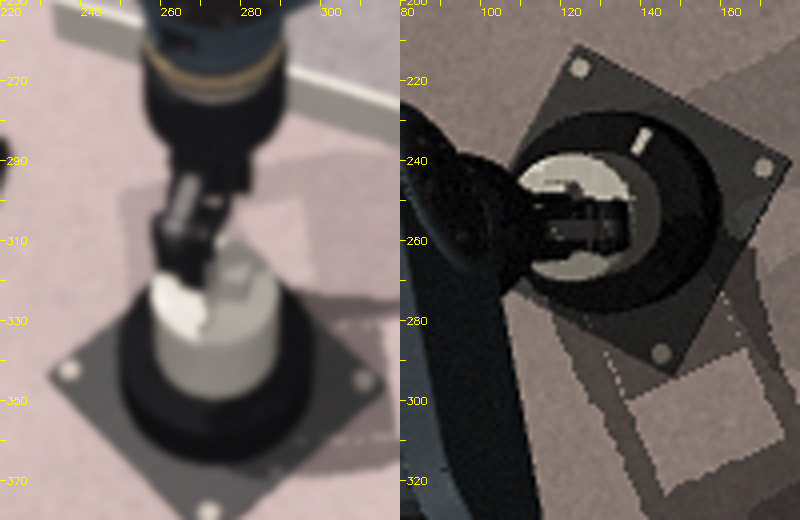

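The gripper stands over the cover with the jaws straddling the tab, at top (125,255) and side (270,310). Descending, gripping and lifting.

Call:
step_arm(
  increments=[0.4,0,0,0,0.3,0.75,0,0,0,0.3,0.75,0,0,0,0.3,0.75,0,0,0,1,0.75,0,0,0,1],
)

```text
t: 3.32
tcp_pos: [0.5044, 0.3377, 0.1184]
tool_rot: [0.709, -0.005, -0.705, -0.008]
force: [-0.4, -0.1, 0.3]
finger_gap: 0.283
```

Call:
step_arm(
  increments=[0,0,0,0,1,0,0,0,0,1,0,0,0,0,1,0,0,0,0,1,-0.2,0,0,0,1],
)

```text
t: 3.95
tcp_pos: [0.503, 0.3371, 0.1294]
tool_rot: [0.708, -0.006, -0.706, -0.007]
force: [0.5, -0.9, -1.5]
finger_gap: 0.152
```

Call:
step_arm(
  increments=[-0.3,0,0,0,1,-0.7,0,0,0,1,-1.1,0,0,0,1,-1.5,0,0,0,1,-1.7,0,0,0,1],
)

```text
t: 4.58
tcp_pos: [0.5029, 0.337, 0.2329]
tool_rot: [0.708, -0.005, -0.706, -0.008]
force: [0.2, 0.5, -2.3]
finger_gap: 0.148
```

```bash
python3 -c "
from h import *
import math
c,s=math.cos(math.radians(-3.3)),math.sin(math.radians(-3.3))
for u in(-.093,0,.093):
  for v in(-.047,.047): print(u,v,round(.5417+c*u-s*v,4),round(.0238+s*u+c*v,4))
plan(.6373,.0654,.2,-93.3)"
```

```text
-0.093 -0.047 0.4461 -0.0178
-0.093 0.047 0.4516 0.0761
0 -0.047 0.539 -0.0231
0 0.047 0.5444 0.0707
0.093 -0.047 0.6318 -0.0285
0.093 0.047 0.6373 0.0654
t 4.6 tcp [0.5029 0.337  0.2329] yawY -91.0 q6 1.99 gap 0.15 F [ 0.2  0.5 -2.3]
  -> units [ 0.54  4.49 -2.32] norm 5.1 turn 0.45
```

Tab held (gap 0.15, weight felt). Carrying it to the tray's far-left cell.

Call:
step_arm(
  increments=[0.1,0.9,-0.46,0.1,1,0.2,1.8,-0.92,0.2,1,0.3,2.7,-1.4,0.3,1,0.4,3.6,-1.86,0.45,1,0.54,4.49,-2.32,0.45,1],
)

```text
t: 5.2
tcp_pos: [0.6376, 0.0635, 0.1996]
tool_rot: [0.708, -0.019, -0.706, -0.022]
force: [0.6, 0.4, -2.5]
finger_gap: 0.148
```

Call:
step_arm(
  increments=[0.4,0,0,0,1,0.8,0,0,0,1,1.2,0,0,0,1,1.5,0,0,0,1,1.5,0,0,0,1],
)

```text
t: 5.82
tcp_pos: [0.6364, 0.0639, 0.1077]
tool_rot: [-0.706, 0.019, 0.707, 0.022]
force: [-0.1, 0.3, -2.6]
finger_gap: 0.145
```

```bash
python3 -c "
from h import *
plan(.6373,.0654,.077,-93.3)
cv2.imwrite('pics/s2.png',np.hstack([crop(snapshot('side'),220,180,100,130,4),crop(snapshot('top'),90,205,100,130,4)]))"
```

```text
t 5.8 tcp [0.6364 0.0639 0.1077] yawY -93.3 q6 1.55 gap 0.14 F [-0.1  0.3 -2.6]
  -> units [ 0.51 -0.02 -0.01] norm 0.5 turn 0.0
```

View pics/s2.png

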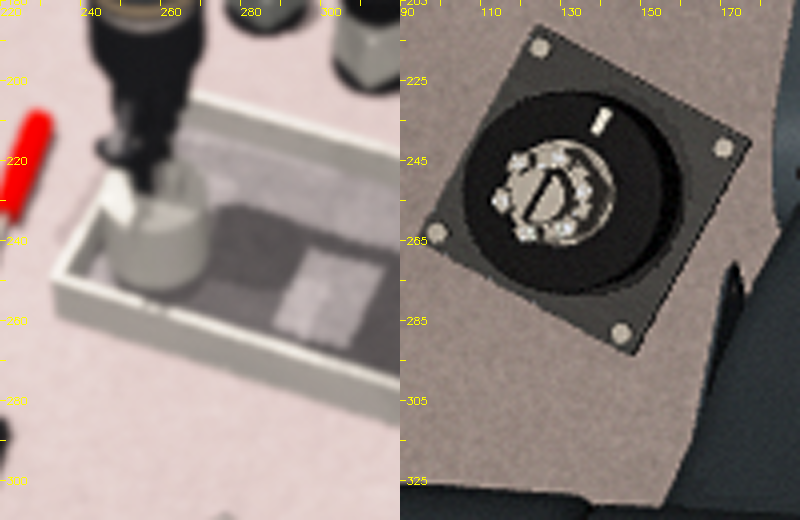

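The cover hangs upright over the tray's far-left corner, at side (260,230), and the nut is now bare at top (130,253). Setting it down.

Call:
step_arm(
  increments=[0.2,0,0,0,1,0.4,0,0,0,1,0.48,0,0,0,1,0.5,0,0,0,1,0.5,0,0,0,1],
)

```text
t: 6.55
tcp_pos: [0.6385, 0.064, 0.0799]
tool_rot: [0.708, -0.019, -0.706, -0.022]
force: [-0.0, -0.2, -1.2]
finger_gap: 0.15
```

```bash
python3 -c "
from h import *
plan(.6373,.0654,.0765,-93.3)"
```

```text
t 6.5 tcp [0.6385 0.064  0.0799] yawY -93.3 q6 1.55 gap 0.15 F [-0.  -0.2 -1.2]
  -> units [ 0.06 -0.02  0.02] norm 0.1 turn 0.0
```

Call:
step_arm(
  increments=[0.02,0,0,0,0.9,0.02,0,0,0,0.6,0,0,0,0,0.5,-0.1,0,0,0,0.5,-0.4,0,0,0,0.5],
)

```text
t: 7.18
tcp_pos: [0.6377, 0.0639, 0.1041]
tool_rot: [0.707, -0.019, -0.706, -0.022]
force: [-0.0, 0.4, -0.3]
finger_gap: 0.496
```

Call:
step_arm(
  increments=[-0.6,0,0,0,0.5,-1.2,0,0,0,0.5,-1.8,-0.5,0.3,0,0.2,-2.0,-1.2,0.8,0,0,-2.0,-1.2,0.8,0,0],
)

```text
t: 7.8
tcp_pos: [0.5924, 0.141, 0.2274]
tool_rot: [0.709, -0.017, -0.705, -0.02]
force: [-0.3, 0.5, -0.4]
finger_gap: 1.001
```

```bash
python3 -c "
from h import *
plan(.502,.337,.13)
t=snapshot('top');cv2.imwrite('pics/top2.png',t);S=snapshot('side')
cv2.imwrite('pics/n1.png',np.hstack([np.vstack([crop(t,100,225,55,55,10)[:, :400],]),np.zeros((550,2,3),np.uint8),crop(S,235,180,66,92,6)[:550]]) )
cv2.imwrite('pics/n2.png',np.hstack([crop(t,105,230,50,45,10),np.vstack([crop(S,235,190,75,75,4),crop(S,245,310,60,37,4)[:150].repeat(1,0)[:,:300].copy() if 0 else np.zeros((150,300,3),np.uint8)])]))"
```

```text
t 7.8 tcp [0.5924 0.141  0.2274] yawY -93.1 q6 1.67 gap 1.00 F [-0.3  0.5 -0.4]
  -> units [ 1.63 -3.17  1.69] norm 3.9 turn 0
```

View pics/n2.png

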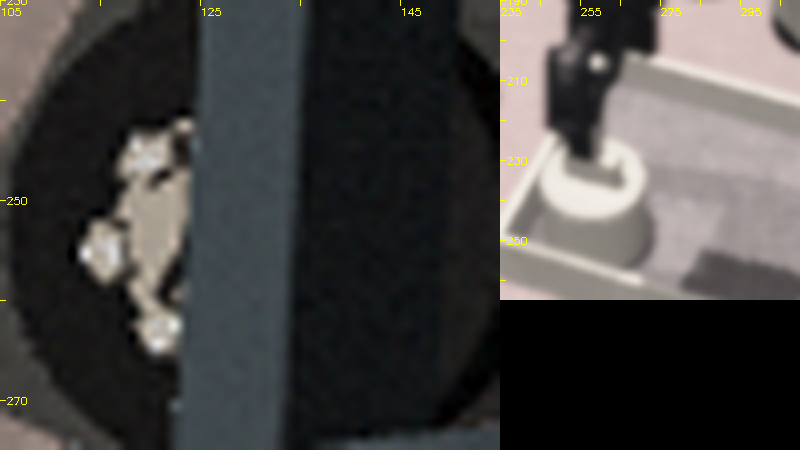

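The cover lies flat in the tray, at side (258,240). The arm hides the nut in this top view, but the earlier top picture shows it clear. I'll rectify that one to the nut-top plane.

```bash
cat >> h.py <<'E'
def rect(img,f,z=.091,hub=(.502,.3368),r=.03,N=480):
    """picture rectified to plane z about the hub, hub +x to the right, hub +y up"""
    a=np.radians(-29.75); u=np.array([[-r,r],[r,r],[r,-r],[-r,-r]])
    w=[np.r_[hub[0]+np.cos(a)*p-np.sin(a)*q,hub[1]+np.sin(a)*p+np.cos(a)*q,z] for p,q in u]
    s=np.float32([f(proj("top",X)) for X in w]); d=np.float32([[0,0],[N,0],[N,N],[0,N]])
    return cv2.warpPerspective(img,cv2.getPerspectiveTransform(s,d),(N,N),flags=cv2.INTER_CUBIC)
E
python3 - <<'E'
from h import *
im=cv2.imread("pics/s2.png")[:,400:]
r=rect(im,lambda p:((p[0]-90+.5)*4-.5,(p[1]-205+.5)*4-.5))
cv2.imwrite("pics/n3.png",r)
g=cv2.cvtColor(r,cv2.COLOR_BGR2GRAY).astype(float)
pol=cv2.warpPolar(g,(240,72),(240,240),240,0)
m=pol[:,150:215]
print((m.mean(1)).round(0).astype(int).tolist()); print(m.max(1).astype(int).tolist())
E
```

```text
[185, 172, 126, 80, 95, 169, 167, 168, 161, 163, 169, 179, 187, 172, 129, 118, 128, 151, 140, 78, 129, 169, 189, 194, 176, 187, 156, 148, 157, 120, 39, 55, 132, 178, 195, 186, 183, 152, 103, 62, 63, 53, 38, 50, 125, 169, 183, 193, 175, 138, 78, 50, 61, 58, 59, 68, 121, 154, 174, 199, 175, 159, 113, 47, 73, 144, 162, 165, 161, 167, 187, 200]
[218, 201, 146, 139, 128, 205, 190, 188, 201, 176, 200, 223, 225, 197, 188, 189, 190, 186, 186, 115, 156, 193, 221, 224, 200, 216, 175, 181, 177, 159, 64, 78, 196, 210, 229, 231, 199, 175, 189, 174, 184, 187, 112, 72, 175, 206, 221, 228, 201, 179, 110, 133, 188, 176, 164, 170, 173, 190, 207, 217, 205, 203, 150, 83, 160, 182, 170, 174, 168, 180, 205, 220]
```

View pics/n3.png

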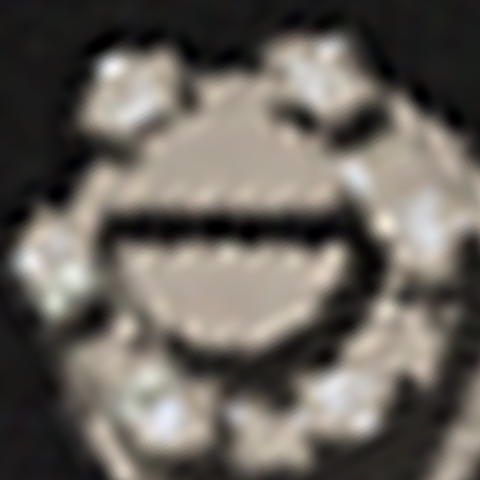

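The marked slot lies between the corners at about 185° and 245°, with the white-dashed shoulders at (70,275) and (140,390). That puts the nut at about −94.7° (−1.65 rad), so it needs 215° clockwise. I'll wind the wrist back first so that one grip covers the whole turn and the jaws end 60° off the rib.

Call:
step_arm(
  increments=[0.2,-0.8,0.42,0,0,0.4,-1.6,0.85,0,0,0.7,-2.4,1.27,0,0,1.0,-3.17,1.69,0,0,1.0,-3.17,1.69,0,0],
)

```text
t: 8.52
tcp_pos: [0.5014, 0.3359, 0.1639]
tool_rot: [0.707, -0.018, -0.707, -0.019]
force: [0.3, -1.0, 0.5]
finger_gap: 1.001
```

Call:
step_arm(
  increments=[0,0,0,-2.1,0,0,0,0,-4.2,0,0,0,0,-6.3,0,0,0,0,-8.4,0,0,0,0,-10.5,0],
)

```text
t: 9.15
tcp_pos: [0.5033, 0.3341, 0.1641]
tool_rot: [0.642, 0.298, -0.641, 0.297]
force: [-0.1, -0.8, -0.1]
finger_gap: 1.003
```

Call:
step_arm(
  increments=[0,0,0,-2.1,0,0,0,0,-4.2,0,0,0,0,-6.3,0,0,0,0,-8.4,0,0,0,0,-10.5,0],
)

```text
t: 9.78
tcp_pos: [0.5053, 0.3323, 0.1644]
tool_rot: [0.444, 0.551, -0.442, 0.552]
force: [-0.6, -0.2, -0.3]
finger_gap: 0.998
```

Call:
step_arm(
  increments=[0,0,0,-2.1,0,0,0,0,-4.2,0,0,0,0,-6.3,0,0,0,0,-8.4,0,0,0,0,-10.5,0],
)

```text
t: 10.4
tcp_pos: [0.5073, 0.3305, 0.1646]
tool_rot: [0.153, 0.689, -0.152, 0.692]
force: [-0.4, -0.4, 1.0]
finger_gap: 1.0
```

Call:
step_arm(
  increments=[0,0,0,-2.1,0,0,0,0,-4.2,0,0,0,0,-6.3,0,0,0,0,-8.4,0,0,0,0,-10.5,0],
)

```text
t: 11.02
tcp_pos: [0.5092, 0.3287, 0.1648]
tool_rot: [-0.17, 0.685, 0.17, 0.688]
force: [0.3, 0.2, -0.8]
finger_gap: 0.999
```

```bash
python3 -c "
from h import *
plan(.502,.337,.06,124.95)"
```

```text
t 11.0 tcp [0.5092 0.3287 0.1648] yawY 117.8 q6 -1.67 gap 1.00 F [ 0.3  0.2 -0.8]
  -> units [ 1.75  0.18 -0.05] norm 1.8 turn -1.42
```

Call:
step_arm(
  increments=[0.2,0.18,-0.05,-1.42,0,0.4,0.18,-0.05,-1.42,0,0.7,0.18,-0.05,-1.42,0,0.8,0.18,-0.05,-1.42,0,0.8,0.18,-0.05,-1.42,0],
)

```text
t: 11.65
tcp_pos: [0.5015, 0.3364, 0.1158]
tool_rot: [-0.212, 0.674, 0.212, 0.675]
force: [-0.1, 0.7, 0.0]
finger_gap: 0.996
```

```bash
python3 -c "
from h import *
plan(.502,.337,.06,124.95)"
```

```text
t 11.7 tcp [0.5015 0.3364 0.1158] yawY 124.9 q6 -1.77 gap 1.00 F [-0.1  0.7  0. ]
  -> units [0.93 0.   0.01] norm 0.9 turn -0.01
```

Call:
step_arm(
  increments=[0.25,0,0.01,0,0,0.5,0,0.01,0,0,0.75,0,0.01,0,0,0.93,0,0.01,0,0,0.93,0,0.01,0,0],
)

```text
t: 12.28
tcp_pos: [0.5014, 0.3364, 0.0587]
tool_rot: [-0.213, 0.675, 0.211, 0.675]
force: [-0.6, 0.9, 0.8]
finger_gap: 1.002
```

Call:
step_arm(
  increments=[0,0,0,0,0.3,0,0,0,0,0.6,0,0,0,0,1,0,0,0,0,1,0,0,0,0,1],
  grip_force=60,
)

```text
t: 12.9
tcp_pos: [0.5023, 0.3358, 0.0597]
tool_rot: [-0.213, 0.674, 0.211, 0.675]
force: [1.1, -4.9, 6.3]
finger_gap: 0.579
```

```bash
python3 -c "
from h import *
plan(.502,.337,.06,124.95);print(sense()['ft_torque'])"
```

```text
t 12.9 tcp [0.5023 0.3358 0.0597] yawY 125.0 q6 -1.77 gap 0.58 F [ 1.1 -4.9  6.3]
  -> units [-0.01  0.02  0.01] norm 0.0 turn 0.0
[-0.76834564 -0.14317159  0.2871625 ]
```

Call:
step_arm(
  increments=[0,0,0,1.6,1,0,0,0,3.2,1,0,0,0,4.8,1,0,0,0,6.4,1,0,0,0,8,1],
)

```text
t: 13.52
tcp_pos: [0.502, 0.3368, 0.0597]
tool_rot: [0.032, 0.706, -0.033, 0.707]
force: [0.1, 2.0, 1.0]
finger_gap: 0.577
```

```bash
python3 -c "
from h import *
plan(.502,.3366,.06,-89.75);print(sense()['ft_torque'])"
```

```text
t 13.5 tcp [0.502  0.3368 0.0597] yawY 84.8 q6 -1.07 gap 0.58 F [0.1 2.  1. ]
  -> units [-0.01 -0.    0.  ] norm 0.0 turn -1.1
[-0.07375827  0.12258248  0.38860542]
```

Nut turning with about 0.39 N m; the grip is firm and centred. Continuing.

Call:
step_arm(
  increments=[0,0,0,2,1,0,0,0,4,1,0,0,0,6,1,0,0,0,8,1,0,0,0,10,1],
)

```text
t: 14.15
tcp_pos: [0.5025, 0.338, 0.0597]
tool_rot: [0.33, 0.625, -0.328, 0.627]
force: [2.7, 3.1, -2.0]
finger_gap: 0.574
```

Call:
step_arm(
  increments=[0,0,0,2,1,0,0,0,4,1,0,0,0,6,1,0,0,0,8,1,0,0,0,10,1],
)

```text
t: 14.78
tcp_pos: [0.5039, 0.3384, 0.0597]
tool_rot: [0.566, 0.426, -0.562, 0.427]
force: [5.9, -2.1, -0.5]
finger_gap: 0.576
```

```bash
python3 -c "
from h import *
plan(.502,.3366,.06,-89.75);print(sense()['ft_torque'])"
```

```text
t 14.8 tcp [0.5039 0.3384 0.0597] yawY -15.8 q6 0.68 gap 0.58 F [ 5.9 -2.1 -0.5]
  -> units [-0.01 -0.02  0.04] norm 0.0 turn 14.79
[0.00468463 0.44060334 0.52177964]
```

Call:
step_arm(
  increments=[0,-0.02,0.03,1.8,1,0,-0.02,0.03,3.6,1,0,-0.02,0.03,5.4,1,0,-0.02,0.03,7.2,1,0,-0.02,0.03,9,1],
)

```text
t: 15.4
tcp_pos: [0.5051, 0.3377, 0.0597]
tool_rot: [0.689, 0.177, -0.681, 0.177]
force: [7.3, -1.7, -3.4]
finger_gap: 0.576
```

```bash
python3 -c "
from h import *
plan(.502,.3366,.06,-89.75);print(sense()['ft_torque'])"
```

```text
t 15.4 tcp [0.5051 0.3377 0.0597] yawY -61.0 q6 1.47 gap 0.58 F [ 7.3 -1.7 -3.4]
  -> units [-0.01 -0.01  0.05] norm 0.1 turn 5.75
[-0.04338951 -0.37708435  0.5970404 ]
```

Call:
step_arm(
  increments=[0,-0.01,0.04,1.5,1,0,-0.01,0.04,3,1,0,-0.01,0.04,4.4,1,0,-0.01,0.04,5.7,1,0,-0.01,0.04,5.7,1],
)

```text
t: 16.02
tcp_pos: [0.5054, 0.3369, 0.0597]
tool_rot: [0.713, 0.004, -0.702, 0.002]
force: [7.3, -1.7, -2.2]
finger_gap: 0.576
```

```bash
python3 -c "
from h import *
plan(.502,.3366,.06,-89.75);print(sense()['ft_torque'])"
```

```text
t 16.0 tcp [0.5054 0.3369 0.0597] yawY -89.5 q6 1.97 gap 0.58 F [ 7.3 -1.7 -2.2]
  -> units [-0.01  0.    0.06] norm 0.1 turn 0.04
[-1.0903487  -0.46431673 -0.13207269]
```

Yaw −89.5° against the −89.75° target. Releasing, then backing off to see it.

Call:
step_arm(
  increments=[0,0,0.03,0,0.5,0,0,0.05,0,0,0,0,0.05,0,0,0,0,0.05,0,0,0,0,0.05,0,0],
)

```text
t: 16.65
tcp_pos: [0.5022, 0.337, 0.0597]
tool_rot: [0.713, 0.004, -0.702, 0.002]
force: [0.3, -0.6, -0.5]
finger_gap: 1.002
```

Call:
step_arm(
  increments=[-0.4,0,0,0,0,-0.9,0,0,0,0,-1.5,0,0,0,0,-2.3,0.4,-0.1,0,0,-3,1,-0.3,0,0],
)

```text
t: 17.27
tcp_pos: [0.5176, 0.2768, 0.2414]
tool_rot: [0.713, 0.005, -0.701, 0.002]
force: [0.5, 0.5, -0.1]
finger_gap: 1.003
```

Call:
step_arm(
  increments=[0,1,-0.3,0,0,0,2,-0.6,0,0,0,3,-0.9,0,0,0,4,-1.3,0,0,0,5,-1.7,0,0],
)

```text
t: 17.9
tcp_pos: [0.6212, -0.0197, 0.242]
tool_rot: [0.713, 0.005, -0.701, 0.002]
force: [-0.5, 1.1, 0.3]
finger_gap: 1.002
```

```bash
python3 - <<'E'
from h import *
plan(.6423,-.2278,.15,42)
t=snapshot('top');cv2.imwrite('pics/top3.png',t);cv2.imwrite('pics/side3.png',snapshot('side'))
r=rect(t,lambda p:p); r2=rect(t,lambda p:p,z=.06,r=.06,N=480)
cv2.imwrite('pics/n4.png',np.hstack([r,r2[:, 160:]]))
E
```

```text
t 17.9 tcp [ 0.6212 -0.0197  0.242 ] yawY -89.4 q6 1.34 gap 1.00 F [-0.5  1.1  0.3]
  -> units [ 1.52  3.48 -0.29] norm 3.8 turn 9.71
```

View pics/n4.png

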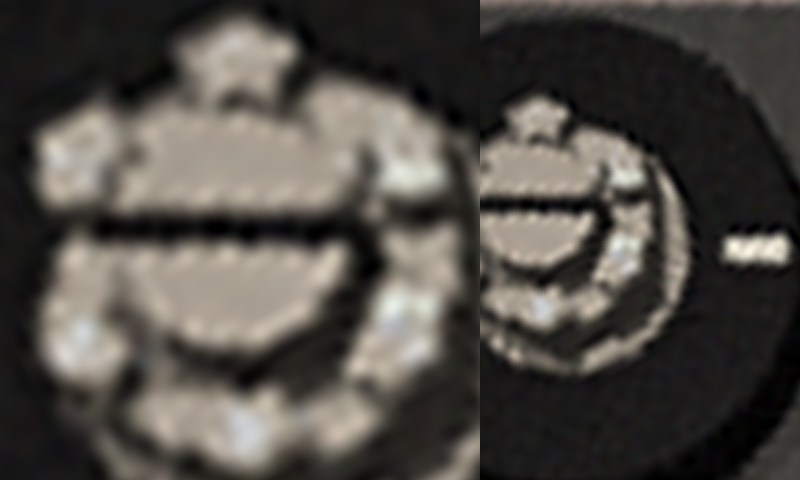

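The marked slot now points at the rib: dashes at (410,175) and (410,318), symmetric about the centre line y≈243, so the error is about 1–2°. Next the caps. I'll check whether any has moved using template matching.

```bash
cat >> h.py <<'E'
CAPS={"A":(369,188),"B":(354,231),"C":(349,276)}
def moved(t,names="ABC"):
    t0=cv2.imread("pics/top0.png")
    for n in names:
        x,y=CAPS[n]; T=t0[y-18:y+18,x-20:x+18]
        r=cv2.matchTemplate(t[y-38:y+38,x-40:x+38],T,cv2.TM_CCOEFF_NORMED); _,v,_,l=cv2.minMaxLoc(r)
        print(n,"score %.2f at same place %.2f shift"%(v,r[20,20]),(l[0]-20,l[1]-20))
E
python3 - <<'E'
from h import *
moved(cv2.imread("pics/top3.png"))
E
```

```text
A score 1.00 at same place 1.00 shift (0, 0)
B score 1.00 at same place 1.00 shift (0, 0)
C score 0.99 at same place 0.99 shift (0, 0)
```

Call:
step_arm(
  increments=[0.3,0.8,-0.07,2,0.4,0.6,1.6,-0.14,4,0.4,0.9,2.4,-0.2,6,0.4,1.2,3.2,-0.27,8,0.4,1.2,3.48,-0.29,9.7,0.4],
)

```text
t: 18.62
tcp_pos: [0.6421, -0.2351, 0.1678]
tool_rot: [0.649, -0.289, -0.639, -0.295]
force: [-0.2, -0.3, 0.3]
finger_gap: 0.602
```

```bash
python3 - <<'E'
from h import *
plan(.6423,-.2278,.11,42)
t=snapshot('top');s=snapshot('side');moved(t,"BC")
cv2.imwrite('pics/a1.png',np.hstack([crop(t,325,160,100,130,4),crop(s,260,110,100,130,4)]))
E
```

```text
t 18.6 tcp [ 0.6421 -0.2351  0.1678] yawY -138.7 q6 1.90 gap 0.60 F [-0.2 -0.3  0.3]
  -> units [ 0.96 -0.07  0.1 ] norm 1.0 turn -0.15
B score 0.56 at same place 0.56 shift (0, 0)
C score 0.40 at same place 0.20 shift (-3, -9)
```

View pics/a1.png

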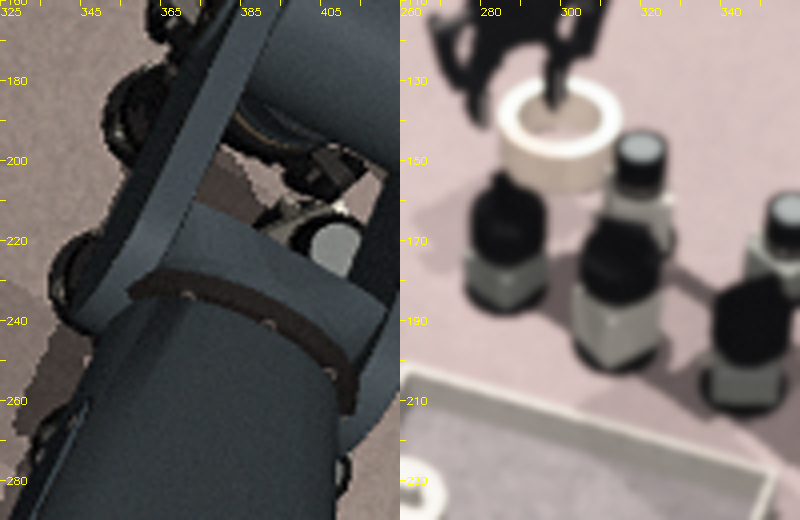

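Caps A, B and C all sit on their lenses in the side view, at (287,170), (314,175) and (348,190). A's camera is short and B's is tall. The fingers are centred above A's tab.

Call:
step_arm(
  increments=[0.3,-0.07,0.1,-0.15,0.4,0.6,-0.07,0.1,-0.15,0.4,0.96,-0.07,0.1,-0.15,0.4,0.96,-0.07,0.1,-0.15,0.4,0.96,-0.07,0.1,-0.15,0.4],
)

```text
t: 19.35
tcp_pos: [0.6437, -0.227, 0.1122]
tool_rot: [0.653, -0.282, -0.641, -0.289]
force: [-0.4, 0.7, 1.1]
finger_gap: 0.599
```

```bash
python3 - <<'E'
from h import *
plan(.6423,-.2278,.0885,42)
E
```

```text
t 19.4 tcp [ 0.6437 -0.227   0.1122] yawY -137.6 q6 1.89 gap 0.60 F [-0.4  0.7  1.1]
  -> units [0.39 0.03 0.01] norm 0.4 turn 0.08
```

Call:
step_arm(
  increments=[0.15,0.03,0.01,0,0.4,0.3,0.03,0.01,0,0.4,0.38,0.03,0.01,0,0.4,0.38,0.03,0.01,0,0.6,0.38,0.03,0.01,0,1],
  grip_force=60,
)

```text
t: 19.98
tcp_pos: [0.6425, -0.2279, 0.0894]
tool_rot: [0.653, -0.282, -0.64, -0.289]
force: [-0.0, 0.6, 0.4]
finger_gap: 0.204
```

Call:
step_arm(
  increments=[0,0,0,0,1,0,0,0,0,1,0,0,0,0,1,0,0,0,0,1,0,0,0,0,1],
)

```text
t: 20.6
tcp_pos: [0.6428, -0.228, 0.0897]
tool_rot: [0.654, -0.282, -0.64, -0.289]
force: [-0.3, -0.5, 0.9]
finger_gap: 0.144
```

```bash
python3 - <<'E'
from h import *
plan(.6318,-.0285,.2,-93.3)
E
```

```text
t 20.6 tcp [ 0.6428 -0.228   0.0897] yawY -137.6 q6 1.89 gap 0.14 F [-0.3 -0.5  0.9]
  -> units [-1.84 -2.14  2.55] norm 3.8 turn -8.86
```

Gripped (gap 0.14). Lifting off the lens and taking it to the tray's far-right cell.

Call:
step_arm(
  increments=[-0.3,0,0,0,1,-0.7,0,0,0,1,-1.1,0,0,0,1,-1.4,0,0,0,1,-1.6,0,0,0,1],
)

```text
t: 21.22
tcp_pos: [0.6409, -0.2282, 0.1873]
tool_rot: [0.654, -0.282, -0.64, -0.289]
force: [-0.6, -0.1, -1.0]
finger_gap: 0.15
```

Call:
step_arm(
  increments=[0,-0.45,0.5,-1.8,1,0,-0.9,1.0,-3.6,1,0,-1.3,1.5,-5.4,1,0,-1.7,2.0,-7.2,1,0,-2.14,2.55,-8.86,1],
)

```text
t: 21.85
tcp_pos: [0.6323, -0.0275, 0.187]
tool_rot: [0.714, -0.019, -0.699, -0.019]
force: [0.2, 0.7, -0.8]
finger_gap: 0.148
```

```bash
python3 - <<'E'
from h import *
plan(.6318,-.0285,.05,-93.3)
E
```

```text
t 21.9 tcp [ 0.6323 -0.0275  0.187 ] yawY -93.1 q6 1.40 gap 0.15 F [ 0.2  0.7 -0.8]
  -> units [2.28 0.02 0.06] norm 2.3 turn 0.04
```

Call:
step_arm(
  increments=[0.6,0,0.05,0,1,1.2,0,0.05,0,1,1.8,0,0.05,0,1,2.2,0,0.05,0,1,2.2,0,0.05,0,1],
)

```text
t: 22.48
tcp_pos: [0.6302, -0.027, 0.0527]
tool_rot: [0.712, -0.018, -0.701, -0.02]
force: [-0.4, -0.8, -0.3]
finger_gap: 0.152
```

```bash
python3 - <<'E'
from h import *
plan(.6318,-.0285,.045,-93.3)
E
```

```text
t 22.5 tcp [ 0.6302 -0.027   0.0527] yawY -93.1 q6 1.40 gap 0.15 F [-0.4 -0.8 -0.3]
  -> units [ 0.13  0.02 -0.03] norm 0.1 turn 0.04
```

Now lower, release, rise and head towards cap B.

Call:
step_arm(
  increments=[0.06,0,0,0,1,0.11,0,0,0,1,0.13,0,0,0,1,0.13,0,0,0,0.8,0.12,0,0,0,0.5],
)

```text
t: 23.1
tcp_pos: [0.6305, -0.027, 0.0459]
tool_rot: [0.713, -0.018, -0.701, -0.02]
force: [0.4, 0.4, -0.7]
finger_gap: 0.401
```

Call:
step_arm(
  increments=[0,0,0,0,0.5,-0.3,0,0,0,0.5,-0.8,0,0,0,0.5,-1.5,0,0,0,0.4,-2.3,0,0,0,0.4],
)

```text
t: 23.72
tcp_pos: [0.6279, -0.0271, 0.1859]
tool_rot: [0.713, -0.018, -0.701, -0.02]
force: [1.4, -0.0, -0.2]
finger_gap: 0.596
```

```bash
python3 - <<'E'
from h import *
plan(.5443,-.189,.17,-91)
t=snapshot('top');s=snapshot('side');moved(t,"BC")
cv2.imwrite('pics/b1.png',np.hstack([crop(t,220,160,150,130,3)[:, :], crop(s,230,150,116,130,3)]))
E
```

```text
t 23.7 tcp [ 0.6279 -0.0271  0.1859] yawY -93.1 q6 1.40 gap 0.60 F [ 1.4 -0.  -0.2]
  -> units [0.24 2.77 1.25] norm 3.0 turn -0.42
B score 1.00 at same place 1.00 shift (0, 0)
C score 0.99 at same place 0.99 shift (0, 0)
```

View pics/b1.png

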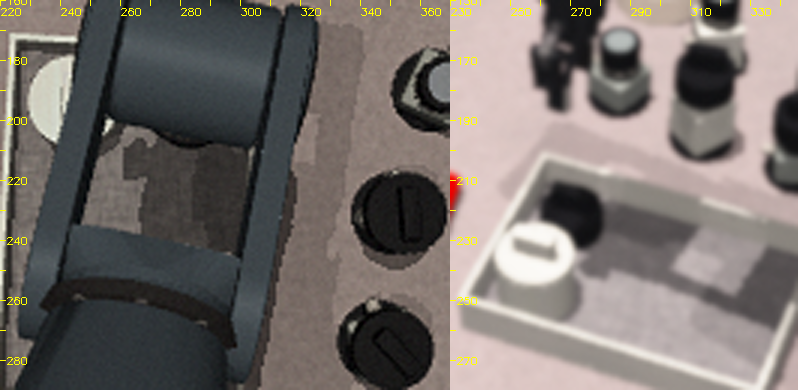

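Cap A lies flat in the tray's far-right cell, at side (268,222), beside the cover at (258,245). B at top (355,231) and C at (348,276) are unmoved. On to cap B.

Call:
step_arm(
  increments=[0.1,0.9,0.4,0,0.4,0.2,1.8,0.8,-0.4,0.4,0.24,2.77,1.25,-0.4,0.4,0.24,2.77,1.25,-0.4,0.4,0.24,2.77,1.25,-0.4,0.4],
)

```text
t: 24.45
tcp_pos: [0.549, -0.1899, 0.1752]
tool_rot: [0.718, -0.007, -0.696, -0.007]
force: [0.3, -0.1, -0.8]
finger_gap: 0.602
```

```bash
python3 - <<'E'
from h import *
plan(.5443,-.189,.1085,-91)
E
```

```text
t 24.4 tcp [ 0.549  -0.1899  0.1752] yawY -91.1 q6 1.05 gap 0.60 F [ 0.3 -0.1 -0.8]
  -> units [ 1.11 -0.01  0.11] norm 1.1 turn -0.03
```

Call:
step_arm(
  increments=[0.3,-0.01,0.1,0,0.4,0.6,-0.01,0.11,0,0.4,0.9,-0.01,0.11,0,0.4,1.1,-0.01,0.11,0,0.4,1.1,-0.01,0.11,0,0.4],
)

```text
t: 25.08
tcp_pos: [0.5444, -0.1879, 0.1083]
tool_rot: [0.717, -0.006, -0.697, -0.006]
force: [0.2, -0.2, 0.2]
finger_gap: 0.602
```

```bash
python3 - <<'E'
from h import *
plan(.5443,-.189,.1085,-91)
E
```

```text
t 25.1 tcp [ 0.5444 -0.1879  0.1083] yawY -91.0 q6 1.04 gap 0.60 F [ 0.2 -0.2  0.2]
  -> units [-0.    0.02  0.  ] norm 0.0 turn -0.01
```

Call:
step_arm(
  increments=[0,0.02,0,0,0.6,0,0.02,0,0,1,0,0.02,0,0,1,0,0.02,0,0,1,0,0.02,0,0,1],
)

```text
t: 25.7
tcp_pos: [0.545, -0.1895, 0.1092]
tool_rot: [0.718, -0.007, -0.696, -0.006]
force: [0.7, 0.1, 5.5]
finger_gap: 0.15
```

Call:
step_arm(
  increments=[-0.02,0,0,0,1,-0.3,0,0,0,1,-0.7,0,0,0,1,-1.1,0,0,0,1,-1.4,0,0,0,1],
)

```text
t: 26.32
tcp_pos: [0.5425, -0.1895, 0.1949]
tool_rot: [0.718, -0.007, -0.696, -0.006]
force: [0.6, 0.0, 0.0]
finger_gap: 0.148
```

```bash
python3 - <<'E'
from h import *
plan(.4461,-.0178,.19,-93.3)
E
```

```text
t 26.3 tcp [ 0.5425 -0.1895  0.1949] yawY -91.1 q6 1.04 gap 0.15 F [0.6 0.  0. ]
  -> units [ 0.03 -2.83  1.66] norm 3.3 turn 0.45
```

Call:
step_arm(
  increments=[0,-0.7,0.4,0,1,0,-1.4,0.8,0.4,1,0,-2.1,1.2,0.4,1,0,-2.83,1.66,0.45,1,0,-2.83,1.66,0.45,1],
)

```text
t: 26.95
tcp_pos: [0.4423, -0.0148, 0.1918]
tool_rot: [0.717, -0.019, -0.697, -0.019]
force: [0.9, -0.1, -1.1]
finger_gap: 0.146
```

```bash
python3 - <<'E'
from h import *
plan(.4461,-.0178,.05,-93.3)
E
```

```text
t 26.9 tcp [ 0.4423 -0.0148  0.1918] yawY -93.1 q6 1.33 gap 0.15 F [ 0.9 -0.1 -1.1]
  -> units [ 2.36  0.05 -0.  ] norm 2.4 turn 0.04
```

Call:
step_arm(
  increments=[0.6,0.04,0,0,1,1.2,0.04,0,0,1,1.8,0.04,0,0,1,2.3,0.04,0,0,1,2.3,0.04,0,0,1],
)

```text
t: 27.58
tcp_pos: [0.4458, -0.0177, 0.0526]
tool_rot: [0.715, -0.019, -0.698, -0.02]
force: [0.2, 0.3, 0.2]
finger_gap: 0.151
```

```bash
python3 - <<'E'
from h import *
plan(.4461,-.0178,.045,-93.3)
E
```

```text
t 27.6 tcp [ 0.4458 -0.0177  0.0526] yawY -93.1 q6 1.31 gap 0.15 F [0.2 0.3 0.2]
  -> units [ 0.13  0.   -0.  ] norm 0.1 turn 0.03
```

Call:
step_arm(
  increments=[0.06,0,0,0,1,0.11,0,0,0,1,0.13,0,0,0,1,0.13,0,0,0,0.8,0.12,0,0,0,0.5],
)

```text
t: 28.2
tcp_pos: [0.4462, -0.0178, 0.0457]
tool_rot: [0.716, -0.019, -0.698, -0.02]
force: [0.1, -0.8, -0.9]
finger_gap: 0.397
```

Call:
step_arm(
  increments=[0,0,0,0,0.5,-0.3,0,0,0,0.5,-0.8,0,0,0,0.5,-1.5,0,0,0,0.4,-2.3,0,0,0,0.4],
)

```text
t: 28.82
tcp_pos: [0.4419, -0.0176, 0.1846]
tool_rot: [0.715, -0.019, -0.698, -0.02]
force: [0.4, -0.6, 0.5]
finger_gap: 0.601
```

```bash
python3 - <<'E'
from h import *
plan(.4398,-.1789,.14,-61)
t=snapshot('top');s=snapshot('side');moved(t,"C")
cv2.imwrite('pics/d1.png',np.hstack([crop(t,210,160,150,140,3)[:, :], crop(s,230,150,116,140,3)]))
E
```

```text
t 28.8 tcp [ 0.4419 -0.0176  0.1846] yawY -93.1 q6 1.32 gap 0.60 F [ 0.4 -0.6  0.5]
  -> units [ 0.74  2.69 -0.09] norm 2.8 turn -6.43
C score 0.99 at same place 0.99 shift (0, 0)
```

View pics/d1.png

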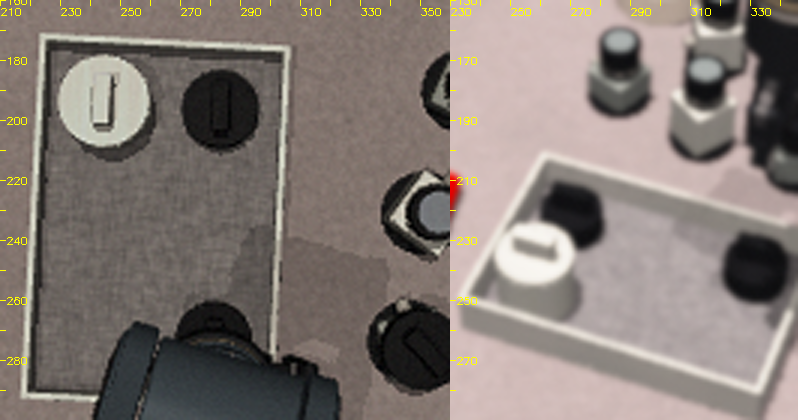

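Cover, A and B all lie flat in the tray, at top (245,193), (283,197) and (281,265). C is unmoved, and its tab measures at about 35°. On to cap C.

Call:
step_arm(
  increments=[0,0.8,0,-1.6,0.4,0,1.6,0,-3.2,0.4,0.2,2.4,-0.09,-4.8,0.4,0.4,2.69,-0.09,-6.4,0.4,0.5,2.69,-0.09,-7.6,0.4],
)

```text
t: 29.55
tcp_pos: [0.4426, -0.1814, 0.1567]
tool_rot: [0.686, 0.208, -0.663, 0.217]
force: [-0.2, 1.0, -0.7]
finger_gap: 0.6
```

```bash
python3 - <<'E'
from h import *
plan(.4398,-.1789,.0885,-55)
E
```

```text
t 29.6 tcp [ 0.4426 -0.1814  0.1567] yawY -55.1 q6 0.31 gap 0.60 F [-0.2  1.  -0.7]
  -> units [ 1.13 -0.09  0.04] norm 1.1 turn -0.01
```

Call:
step_arm(
  increments=[0.3,-0.06,0.04,0,0.4,0.6,-0.06,0.04,0,0.4,0.9,-0.06,0.04,0,0.4,1.1,-0.06,0.04,0,0.4,1.1,-0.06,0.04,0,0.4],
)

```text
t: 30.18
tcp_pos: [0.4401, -0.1795, 0.0895]
tool_rot: [0.685, 0.209, -0.664, 0.216]
force: [0.0, 0.0, 0.7]
finger_gap: 0.602
```

```bash
python3 - <<'E'
from h import *
plan(.4398,-.1789,.0885,-55)
E
```

```text
t 30.2 tcp [ 0.4401 -0.1795  0.0895] yawY -55.1 q6 0.30 gap 0.60 F [0.  0.  0.7]
  -> units [ 0.02 -0.01 -0.  ] norm 0.0 turn -0.01
```

Call:
step_arm(
  increments=[0,0,0,0,0.6,0,0,0,0,1,0,0,0,0,1,0,0,0,0,1,0,0,0,0,1],
)

```text
t: 30.8
tcp_pos: [0.4404, -0.1796, 0.0903]
tool_rot: [0.685, 0.209, -0.664, 0.216]
force: [-0.8, -0.0, 6.5]
finger_gap: 0.153
```

Call:
step_arm(
  increments=[-0.02,0,0,0,1,-0.3,0,0,0,1,-0.7,0,0,0,1,-1.1,0,0,0,1,-1.5,0,0,0,1],
)

```text
t: 31.42
tcp_pos: [0.4372, -0.1794, 0.1809]
tool_rot: [0.685, 0.209, -0.664, 0.216]
force: [0.6, -0.8, -1.9]
finger_gap: 0.149
```

```bash
python3 - <<'E'
from h import *
plan(.4516,.0761,.19,-93.3)
E
```

```text
t 31.4 tcp [ 0.4372 -0.1794  0.1809] yawY -55.1 q6 0.31 gap 0.15 F [ 0.6 -0.8 -1.9]
  -> units [-0.15 -3.35 -2.64] norm 4.3 turn 7.65
```

Call:
step_arm(
  increments=[-0.05,-0.7,-0.55,1.5,1,-0.1,-1.4,-1.1,3,1,-0.15,-2.1,-1.65,4.5,1,-0.15,-2.8,-2.2,6,1,-0.15,-3.35,-2.64,7.65,1],
)

```text
t: 32.05
tcp_pos: [0.4512, 0.0781, 0.1902]
tool_rot: [0.718, -0.022, -0.695, -0.022]
force: [0.7, 0.1, -1.4]
finger_gap: 0.152
```

```bash
python3 - <<'E'
from h import *
plan(.4516,.0761,.05,-93.3)
E
```

```text
t 32.0 tcp [0.4512 0.0781 0.1902] yawY -93.5 q6 1.56 gap 0.15 F [ 0.7  0.1 -1.4]
  -> units [2.34 0.04 0.07] norm 2.3 turn -0.04
```

Call:
step_arm(
  increments=[0.6,0.04,0.07,0,1,1.2,0.04,0.07,0,1,1.8,0.04,0.07,0,1,2.27,0.04,0.07,0,1,2.27,0.04,0.07,0,1],
)

```text
t: 32.67
tcp_pos: [0.45, 0.0759, 0.0523]
tool_rot: [0.717, -0.022, -0.697, -0.022]
force: [-0.7, -0.0, -0.8]
finger_gap: 0.152
```

```bash
python3 - <<'E'
from h import *
plan(.4516,.0761,.045,-93.3)
E
```

```text
t 32.7 tcp [0.45   0.0759 0.0523] yawY -93.5 q6 1.55 gap 0.15 F [-0.7 -0.  -0.8]
  -> units [ 0.12 -0.01 -0.02] norm 0.1 turn -0.04
```

Lower, release and rise, then back away to the right so everything can be seen.

Call:
step_arm(
  increments=[0.06,0,0,0,1,0.1,0,0,0,1,0.12,0,0,0,1,0.12,0,0,0,0.8,0.11,0,0,0,0.5],
)

```text
t: 33.3
tcp_pos: [0.4503, 0.0758, 0.046]
tool_rot: [0.717, -0.022, -0.697, -0.022]
force: [0.1, -1.1, 0.9]
finger_gap: 0.401
```

Call:
step_arm(
  increments=[0,0,0,0,0.5,-0.3,0,0,0,0.5,-0.8,0,0,0,0.5,-1.6,0,0,0,0.4,-2.5,0,0,0,0.4],
)

```text
t: 33.92
tcp_pos: [0.4454, 0.0759, 0.197]
tool_rot: [0.716, -0.022, -0.697, -0.022]
force: [1.2, -0.3, -0.5]
finger_gap: 0.599
```

Call:
step_arm(
  increments=[-0.2,0.9,0.2,0,0.4,-0.4,1.8,0.4,0,0,-0.6,2.7,0.5,0,0,-0.8,3.6,0.5,0,0,-0.8,4.5,0.5,0,0],
)

```text
t: 34.55
tcp_pos: [0.3975, -0.1937, 0.245]
tool_rot: [0.717, -0.022, -0.696, -0.021]
force: [0.5, -0.4, -0.1]
finger_gap: 1.001
```

Call:
step_arm(
  increments=[0,0.8,0,0,0,0,1.6,0,0,0,0,2.4,0,0,0,0,2.6,0,0,0,0,2.6,0,0,0],
)

```text
t: 35.17
tcp_pos: [0.3874, -0.3492, 0.2446]
tool_rot: [0.717, -0.022, -0.697, -0.022]
force: [-0.5, -0.5, -0.1]
finger_gap: 1.0
```

```bash
python3 - <<'E'
from h import *
plan(.43,-.35,.25)
t=snapshot('top');s=snapshot('side');cv2.imwrite('pics/topf.png',t)
cv2.imwrite('pics/f.png',np.hstack([np.vstack([cv2.resize(t[160:305,205:345],(392,406))]), cv2.resize(s[140:285,230:375],(406,406))]))
r=rect(t,lambda p:p);cv2.imwrite('pics/nf.png',r)
cv2.imwrite('pics/f.png',np.hstack([cv2.resize(t[150:310,80:440],(800,356))]))
a=cv2.resize(t[150:310,80:440],(800,356));b=np.hstack([cv2.resize(s[130:370,180:420],(244,244)),cv2.resize(r,(244,244)),cv2.resize(s[140:290,230:380],(312,244))])
cv2.imwrite('pics/f.png',np.vstack([a,b]))
E
```

```text
t 35.2 tcp [ 0.3874 -0.3492  0.2446] yawY -93.6 q6 0.66 gap 1.00 F [-0.5 -0.5 -0.1]
  -> units [-0.07 -0.03 -0.71] norm 0.7 turn 0
```

View pics/f.png

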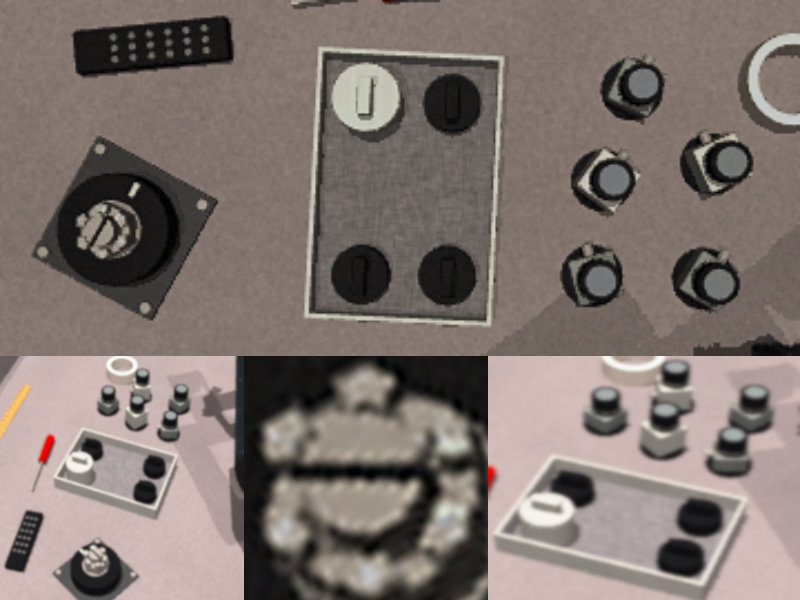

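All five lenses are bare. The cover is at (367,97) in the picture and the caps at (452,103), (361,274) and (447,275), flat in the tray, and the nut mark still faces the rib. One numeric check in the tray frame, then hand-in.

```bash
python3 - <<'E'
from h import *
a=np.radians(-3.3);ok=True
for n,p,z in(("cover",(367,97),.072),("A",(452,103),.040),("C",(361,274),.040),("B",(447,275),.040)):
    X=onz("top",(80+p[0]*.45,150+p[1]*.45),z);d=X[:2]-[.5417,.0238]
    u=np.array([np.cos(a)*d[0]+np.sin(a)*d[1],-np.sin(a)*d[0]+np.cos(a)*d[1]]);print(n,u.round(3))
    ok&=abs(u[0])<.108 and abs(u[1])<.066
t=snapshot("top");t0=cv2.imread("pics/topf.png");print("change since",np.abs(t[160:300,80:430].astype(int)-t0[160:300,80:430]).mean())
print(sense()["force"].round(1),ok)
if ok: print(sign_off())
E
```

```text
cover [0.091 0.043]
A [ 0.091 -0.047]
C [-0.097  0.044]
B [-0.095 -0.049]
change since 1.935857142857143
[-0.1  0.3  0. ] True
the job is handed in; nothing more can be done
None
```

The camera rig is ready and the job is handed in, at about 35 s of the 210 s allowed; the hand-in gives no verdict.

- **Dust cover:** I lifted it off the pan axle and set it in the tray.
- **Castle nut:** One grip turned it about 214° clockwise, from roughly −1.65 rad to the 2.094 rad line-up. The wrist stopped within 0.3° of target. In the pictures taken after release and at the end, the marked slot faces the rib to within about 1–2°; that is my reading by eye.
- **Caps:** Only three lenses had caps. All three are now off, and all five lenses show bare.
- **Tray:** In the last pictures all four parts lie flat, rim down. In the tray frame they sit at x ±0.091–0.097 m and y ±0.043–0.049 m, inside the limits of 0.115 and 0.072 m.
- **Not fully checked:**
  - Whether the parts lie flat was judged by eye from both views; their heights in the tray were not measured.
  - The tape roll, screwdriver and remote look undisturbed, but I did not measure them.
  - The last picture differed from the one before it by about 1.9 grey levels on average. I took that as image noise and did not look further.
  - The tool built up a tilt of about 1–2° over the run. It did not visibly affect the placing.

I saw no knocked cap or slackened grip during the run. The robot was clear of everything at hand-in.

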